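Trip the hidden catch in a doll's drive unit

ROBOT

A 6-joint arm with a two-finger parallel gripper is mounted at the origin on the work surface. World frame = base frame: x ahead of the robot, y to its left, z up, the work surface at z = 0. Lengths are in m, angles in rad, forces in N, time in s.
With the tool pointing down it reaches from about 0.325 to 0.875 m from the base axis. Payload 4.4 kg.
Tool frame: the origin (TCP) lies on the centre line of the jaws, within the pads' length; the fingertips stand 25 mm ahead of it and the grasp point (between the pads) lies 6 mm ahead of it; z points along the fingers, y is the direction in which the jaws open and shut (so a half turn about z gives the same grasp; the last joint's range is limited). The gripper opens to 85 mm and grips with 20 to 120 N. Pads are 22 mm wide; open, the fingers measure 114 mm over their backs; the gripper's body (76 mm by 85 mm) begins 54 mm behind the grasp point. The pads swing forward as they close: fully open they stand 13 mm farther back than shut.
Start: joints at [-1.442, 0.207, 1.542, -0, 1.393, -0.15], TCP at [0.158, -0.553, 0.256] pointing down, gripper open.
Joint ranges: [-2.73, 2.73], [-0.86, 2.22], [0.23, 2.46], [-1.11, 4.25], [0.08, 2.63], [-2.82, 2.82]. Speed limits (rad/s): [2.79, 2.79, 3.14, 3.14, 3.14, 3.14].

INTERFACE

Orientations are given as a unit quaternion [x, y, z, w].
In Python, from cell import robot, fingers, solver, imaging, get_time, get_q, get_joint_velocities, get_joint_efforts, get_position, get_ee_rot, get_force, get_ft_torque, get_width gives the robot as it stands. Calls block until the motion is done:
- robot.reach(position, orientation): joint-space move of the TCP to a pose.
- robot.move_l(position, orientation=None, velocity=0.15): straight line of the TCP; orientation=None keeps the orientation; velocity is the mean speed in m/s.
- robot.set_joints(angles): joint-space move.
- fingers.open_jaws() and fingers.close_gripper(): open the fingers fully, or close them until they stop; the grip force is fixed at half the most.
- robot.dwell(seconds).
- solver.inverse_kinematics(position, orientation): joint angles nearest the present ones, or None.
- imaging.camera(name): name is "side" or "top"; returns a dict with "color" (400x640x3 uint8, red, green, blue), "fx", "fy", "cx", "cy" (pixels), "extrinsics" (4x4, takes a point from camera to world coordinates). Camera axes: x right, y down, z forward; pixel columns grow to the right and rows downward; lengths in m; the calibration is good to about 2 mm. A picture is of the moment at which its call begins. There is no depth.
A pose or a line that the arm cannot do raises robot.IKError and nothing moves.
- robot.close_job(): hands the job in, once; it reports no verdict.
Readings, each from a call of its own:
- get_time(): time.
- get_q(): joint angles.
- get_joint_velocities(): joint speeds.
- get_joint_efforts(): joint torques, N m.
- get_position(): TCP position.
- get_ee_rot(): TCP orientation.
- get_force(): force on the tool from outside, world axes, zero at the start.
- get_ft_torque(): the same for the moment, N m.
- get_width(): finger opening in m.
Only numpy, scipy, OpenCV 4.12 (cv2) and the standard library are available. Lean on these libraries where they do the work, as an engineer would, in place of code of your own. Each camera call takes 0.05 s, during which the arm holds its last target. There are 200 camera calls.

TASK

The doll's grey drive unit is held shut by a hidden catch somewhere along the floor of the long slot in its top. Lay the square-handled probe in the sloping rest, tip down, and let go, so that you can take it again by the end of its handle; then slide its tip along the slot's floor until the catch gives way and push the catch fully down. Put the probe back in the rest the same way and leave the other things on the bench alone.

Things in the scene. Friction and masses are not known exactly. Their poses are not given: they have to be found in the camera images.
- probe: Blunt probe, 180 mm long, 90 g: wooden handle 100 mm long, 26 x 26 mm square, then a steel shaft 8 mm thick, 80 mm long. Origin: on its axis, middle of the handle. x runs along the axis to the tip: handle end at x = -50 mm, shoulder +50, tip +130, centre of mass about +25. y, z are square to the handle's flats. Starts lying on the bench, axis 13 mm up, handle end towards the robot.
- probe_tip (a point): The end of the probe's steel tip (a ball end 8 mm across), on its axis.
- rest: Sloping rest fixed to the bench: a dark steel foot 140 x 100 x 10 mm with a column that carries an aluminium cradle. Origin: on the bench, under the foot's centre. x is level and points the way the cradle slopes down (roughly away from the robot), z up.
- cradle: The rest's aluminium channel, sloping down at 45 degrees. Origin: where the probe's origin (middle of the handle) lies when seated, 106 mm above the rest's origin. x points down the slope, along the seated probe to its tip; z square to the slope, upward. Channel 36 mm wide, walls 8 mm thick, x = 5 to 62 mm; its floor at z = -13 mm, walls up to z = +6 mm.
- cradle_stop (a point): Two stop posts at the channel's low end (cradle x = 52 to 62 mm) leave a 16 mm gap for the shaft and hold the handle's shoulder. This point lies on the seated probe's axis at x = 52 mm. The handle's upper 55 mm (cradle x = -50 to +5 mm) stick out free on all sides; the seated tip ends about 14 mm above the bench.
- unit: The drive unit, a grey box 220 x 110 x 65 mm fixed to the bench with a stub shaft at one end. Origin: on the bench, under its centre. x runs along its length and along the slot, y across, z up.
- slot_mouth (a point): Centre of the slot's mouth, in the unit's top 65 mm above the bench. The slot runs along the unit's x from -60 to +60 mm, is 18 mm wide and 35 mm deep: its flat steel floor is 30 mm above the bench.
- catch (a joint): Travel of the hidden catch, m: 0 flush with the slot's floor, 0.014 fully down. It is a piece of the slot's floor 16 mm long, as wide as the slot, of the same dark steel: it cannot be seen. Its middle lies anywhere from -35 to +35 mm along the slot from the slot's centre. It gives way under about 2 N, has no spring and stays where it is pushed.
- can: Bystander: spray can, 64 mm across, 150 mm tall, upright; origin under its foot.
- pot: Bystander: glass jar, 70 mm across, 75 mm tall, upright; origin under its foot.
- doll_arm: Bystander: a doll's arm, about 130 mm long, lying; origin about its middle on the bench.
- brush: Bystander: flat brush lying on the robot's side of the rest.
- driver: Bystander: screwdriver with a round handle, lying at the far left.
- hammer: Bystander: hammer lying at the back left.
Not all that is in view belongs to the job. Leave any blue or purple look-alike of the rest alone.

How it is judged:
By the outcome, as a careful person would: the job done as asked, in the order asked, and still so for the second after the job is handed in, with the robot touching nothing.
It also fails if it takes over 72 s, if anything falls off the work surface, if the arm or the gripper's body presses on something with over 40 N, if the wrist force passes 120 N, or if a joint passes its speed limit or range.

## Working session

There is one attempt and no reset: what is moved stays moved. The work goes in short steps, each a Python script; the robot and the scene stay as the last script left them, time stands still between calls to the robot, and variables do not carry over. Pictures are saved under pics/ and viewed, about 8 in all and at most 12, crops included, and the job is handed in when it is done.

```bash
ls; mkdir -p pics
python3 - <<'E'
from cell import *
import cv2,numpy as np
for n in("top","side"):
    c=imaging.camera(n);cv2.imwrite(f"pics/{n}0.png",c["color"][...,::-1]);print(n,c["fx"],c["fy"],c["cx"],c["cy"]);print(np.round(c["extrinsics"],4).tolist())
print(get_time(),get_force(),get_ee_rot(),get_width())
E
```

```text
pics
top 511.56326328157684 511.56326328157684 323.2529761356747 195.8549639135209
[[-0.0207, -0.9879, 0.154, 0.2808], [-0.9997, 0.0186, -0.0148, 0.0459], [0.0117, -0.1543, -0.988, 1.7659], [0.0, 0.0, 0.0, 1.0]]
side 369.05482053678395 369.05482053678395 324.8055805937203 200.12108763593164
[[-0.9402, -0.2527, 0.2286, 0.277], [-0.3407, 0.6848, -0.6442, 0.686], [0.0063, -0.6835, -0.7299, 0.8388], [0.0, 0.0, 0.0, 1.0]]
0.1 [-0.52986003 -0.57184781 -0.27796495] [ 9.90300452e-01  1.38938568e-01  1.25862292e-05 -1.04312877e-03] 0.08563198311260581
```

View pics/top0.png

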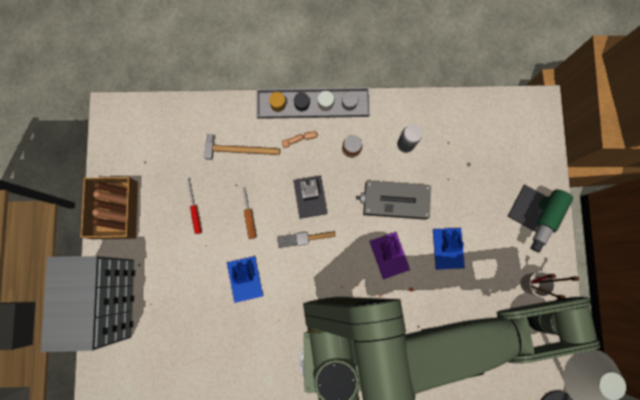

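View pics/side0.png

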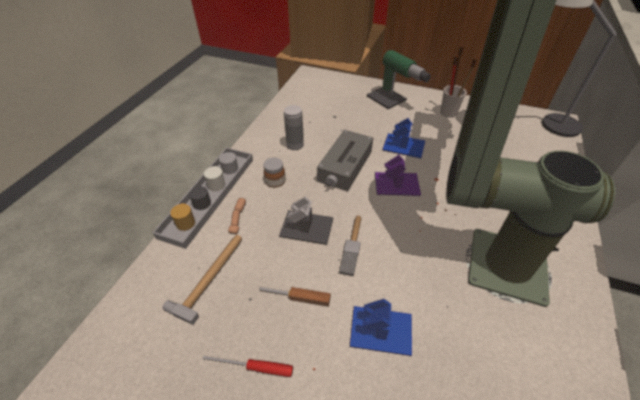

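Top view candidates:
- **Probe:** the orange-brown wooden handle at (249,222). The red driver at (195,217) and the brush at (307,239) could be mistaken for it.
- **Rest:** the dark foot with a silver cradle at (310,195). The blue ones at (245,278) and (449,248) and the purple one at (389,255) are decoys.
- **Unit:** (397,199).

Next I'll check these in close crops.

Run:
```python
import cv2,numpy as np
t=cv2.imread("pics/top0.png");s=cv2.imread("pics/side0.png")
r=lambda im,x,y,w,h,k:cv2.resize(im[y:y+h,x:x+w],None,fx=k,fy=k,interpolation=cv2.INTER_CUBIC)
a=r(t,235,170,100,75,8);cv2.imwrite("pics/c1.png",a)
b=r(t,350,165,100,60,8);cv2.imwrite("pics/c2.png",b)
```

```text
(no output)
```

View pics/c1.png

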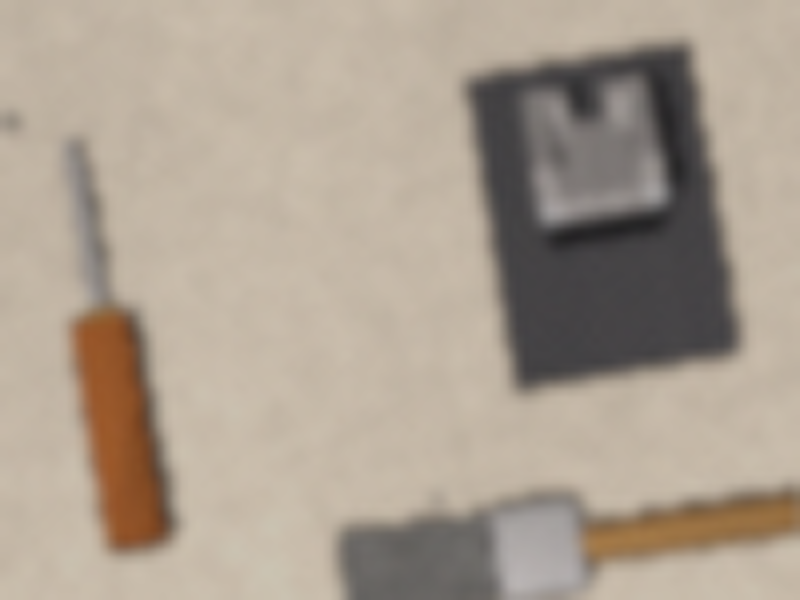

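View pics/c2.png

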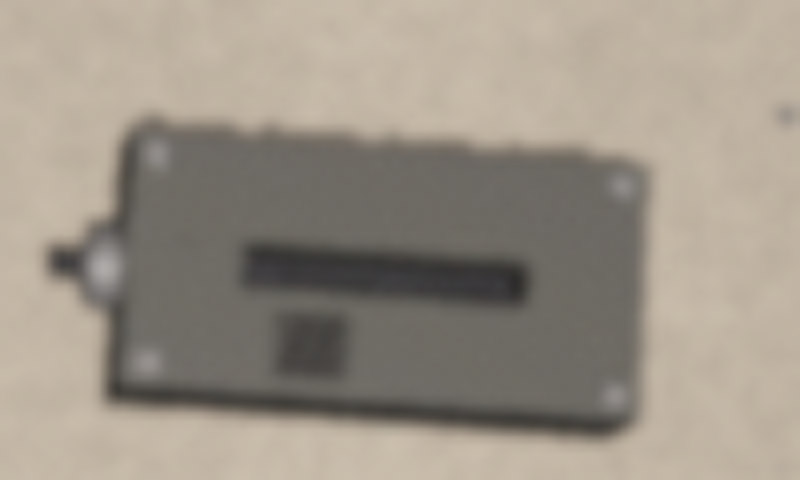

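The crops show an orange square handle with a steel shaft (tip at crop 72,140, end at 140,545), the dark foot with an aluminium cradle whose gap points away from the robot, and the unit's slot. Now I'll compute positions.

```bash
cat > h.py <<'E'
import numpy as np
from scipy.spatial.transform import Rotation as R
TOP=(511.56326,323.25298,195.85496,np.array([[-0.0207,-0.9879,0.154,0.2808],[-0.9997,0.0186,-0.0148,0.0459],[0.0117,-0.1543,-0.988,1.7659]]))
SIDE=(369.05482,324.80558,200.12109,np.array([[-0.9402,-0.2527,0.2286,0.277],[-0.3407,0.6848,-0.6442,0.686],[0.0063,-0.6835,-0.7299,0.8388]]))
def unproj(u,v,z,C=TOP):
    f,cx,cy,E=C; d=E[:,:3]@[(u-cx)/f,(v-cy)/f,1]; return E[:,3]+d*(z-E[2,3])/d[2]
def proj(p,C=TOP):
    f,cx,cy,E=C; c=E[:,:3].T@(np.asarray(p)-E[:,3]); return np.array([f*c[0]/c[2]+cx,f*c[1]/c[2]+cy])
def crop(x,y,k,x0,y0): return x0+(x+.5)/k-.5, y0+(y+.5)/k-.5
E
python3 - <<'E'
from h import *
np.set_printoptions(precision=4,suppress=True)
def P(pts,z,x0,y0): return np.array([unproj(*crop(x,y,8,x0,y0),z) for x,y in pts])
p=P([(72,138),(103,312),(140,545)],.013,235,170)
p[1:]=P([(103,315),(140,545)],.013,235,170)
p[1:]=P([(103,313),(138,545)],.02,235,170)
print(p,np.linalg.norm(np.diff(p,axis=0),axis=1));d=p[0]-p[2];print("yaw",np.degrees(np.arctan2(d[1],d[0])))
f=P([(470,80),(690,45),(740,350),(520,385)],.010,235,170);print("foot",f.mean(0),[np.linalg.norm(f[i]-f[i-1]) for i in range(4)])
d=f[0]+f[1]-f[2]-f[3];print(np.degrees(np.arctan2(d[1],d[0])))
for pts in ([(248,243),(528,262),(522,303),(243,290)],[(155,155),(622,185),(615,395),(147,362)]):
    s=P(pts,.065,350,165);print("unit",s.mean(0),[np.linalg.norm(s[i]-s[i-1]) for i in range(4)]);d=s[0]+s[3]-s[1]-s[2];print(np.degrees(np.arctan2(d[1],d[0])))
E
```

```text
[[0.591  0.2956 0.013 ]
 [0.5132 0.2811 0.02  ]
 [0.4134 0.266  0.02  ]] [0.0794 0.101 ]
yaw 9.466728943654305
foot [0.5537 0.065  0.01  ] [np.float64(0.13563942443368157), np.float64(0.09722372467267759), np.float64(0.13590381547618074), np.float64(0.09611389101240231)]
8.237565189949953
unit [ 0.5309 -0.2301  0.065 ] [np.float64(0.020167279175738708), np.float64(0.11827100244478277), np.float64(0.017715139500240996), np.float64(0.11756378823456316)]
85.6015698196064
unit [ 0.5312 -0.23    0.065 ] [np.float64(0.08830167544733027), np.float64(0.19785258286488877), np.float64(0.0895537569914536), np.float64(0.19675401457696176)]
85.01846135670044
```

```bash
cat >> h.py <<'E'
def frame(p,yaw,pitch=0):   # probe-type frame: x along yaw, pitched down by pitch (deg)
    T=np.eye(4);T[:3,:3]=R.from_euler('ZY',[yaw,pitch],degrees=True).as_matrix();T[:3,3]=p;return T
def tool(T,xg,zg,a,s=1,off=(0,0,0)): # TCP pose gripping probe frame T at (xg,0,zg), tool tilted a deg toward tip; off in probe frame
    a=np.radians(a);z=np.array([np.sin(a),0,-np.cos(a)]);y=np.array([0,s,0.]);M=np.c_[np.cross(y,z),y,z]
    p=np.array([xg,0,zg])-.006*z+off
    return T[:3,:3]@p+T[:3,3], R.from_matrix(T[:3,:3]@M).as_quat()
PROBE=frame([.4635,.2735,.013],9.2)
CR=frame([.5537,.065,.106],8.2,45)
SLOT=np.array([.531,-.230,.030]);SY=85.3
def vert(d,z,yaw=SY-90): # probe frame, vertical with tip at d along slot, height z above slot floor
    u=np.array([np.cos(np.radians(SY)),np.sin(np.radians(SY)),0]);return frame(SLOT+u*d+[0,0,z+.130],yaw,90)
E
python3 - <<'E'
from h import *
from cell import solver
np.set_printoptions(precision=2,suppress=True)
for s in(1,-1):
  for a in(0,20,30):
    print(s,a)
    for T,o in((PROBE,(0,0,.08)),(PROBE,(0,0,0)),(CR,(0,0,.07)),(CR,(-.004,0,.0))): print("  ",solver.inverse_kinematics(*tool(T,-.025,.011,a,s,o)))
  for T,o in((CR,(-.08,0,0)),(CR,(0,0,0)),(CR,(0,0,.08)),(vert(-.05,.06),(0,0,0)),(vert(-.05,0),(0,0,0)),(vert(.05,0),(0,0,0)),): print("r",solver.inverse_kinematics(*tool(T,-.022,0,90,s,o)))
for n,T in(("cr",CR),):
  for p in((.005,.026,.006),(.005,-.026,.006),(.062,.026,.006),(.062,-.026,.006)):
    q=proj((T@[*p,1])[:3]);print(p,(q-[235,170])*8+3.5)
E
```

```text
1 0
   [ 0.38  0.25  1.82 -0.    1.07 -1.35]
   [ 0.38  0.39  1.85 -0.    0.91 -1.35]
   [ 0.02  0.83  0.96 -0.1   2.13 -1.72]
   [ 0.01  0.77  1.17 -0.1   1.99 -1.71]
1 20
   [ 0.44  0.1   2.05 -0.15  0.66 -1.19]
   [ 0.44  0.28  2.07 -0.21  0.47 -1.12]
   [ 0.    0.59  1.22 -0.06  1.76 -1.71]
   [-0.01  0.54  1.4  -0.06  1.63 -1.71]
1 30
   [ 0.47  0.06  2.15 -0.36  0.45 -0.97]
   [ 0.47  0.26  2.17 -0.65  0.26 -0.67]
   [-0.01  0.48  1.35 -0.04  1.57 -1.72]
   [-0.02  0.43  1.53 -0.04  1.44 -1.72]
r [-0.23 -0.27  2.37  0.74  0.39 -2.54]
r None
r [-0.12  0.02  2.12  0.68  0.29 -2.42]
r [-0.63  0.26  1.5   0.    1.39 -2.12]
r [-0.63  0.31  1.56  0.    1.27 -2.12]
r [-0.48  0.25  1.64  0.    1.25 -1.97]
-1 0
   [ 0.38  0.25  1.82 -0.    1.07  1.79]
   [ 0.38  0.39  1.85 -0.    0.91  1.79]
   [ 0.02  0.83  0.96 -0.1   2.13  1.43]
   [ 0.01  0.77  1.17 -0.1   1.99  1.43]
-1 20
   [ 0.44  0.1   2.05 -0.15  0.66  1.95]
   [ 0.44  0.28  2.07 -0.21  0.47  2.02]
   [ 0.    0.59  1.22 -0.06  1.76  1.43]
   [-0.01  0.54  1.4  -0.06  1.63  1.43]
-1 30
   [ 0.47  0.06  2.15 -0.36  0.45  2.17]
   [ 0.47  0.26  2.17 -0.65  0.26  2.48]
   [-0.01  0.48  1.35 -0.04  1.57  1.43]
   [-0.02  0.43  1.53 -0.04  1.44  1.42]
r [-0.23 -0.27  2.37  0.74  0.39  0.6 ]
r [-0.16  0.03  2.28  1.26  0.23  0.1 ]
r [-0.12  0.02  2.12  0.68  0.29  0.72]
r [-0.63  0.26  1.5   0.    1.39  1.02]
r [-0.63  0.31  1.56  0.    1.27  1.02]
r [-0.48  0.25  1.64  0.    1.25  1.17]
(0.005, 0.026, 0.006) [536.51 169.76]
(0.005, -0.026, 0.006) [661.44 149.66]
(0.062, 0.026, 0.006) [524.42  92.44]
(0.062, -0.026, 0.006) [646.05  72.96]
```

Run:
```python
from h import *
from cell import *
import cv2
t=lambda dz:tool(PROBE,-.025,.011,20,-1,(0,0,dz))
robot.reach(*t(.2)); robot.move_l(*t(.05),velocity=.2); robot.move_l(*t(0),velocity=.08)
print(get_time(),get_position(),t(0)[0],get_force())
fingers.close_gripper(); print(get_width(),get_force())
robot.move_l(*t(.12),velocity=.15); print(get_width(),get_force(),get_time())
a=imaging.camera("top")["color"];b=imaging.camera("side")["color"]
a=cv2.resize(a[150:260,190:340],(600,440));b=cv2.resize(b[200:330,200:400],(600,390))
cv2.imwrite("pics/g.png",np.vstack([a[100:310],b])[...,::-1])
```

```text
4.825 [0.43723131 0.26941544 0.03004795] [0.43679587 0.26917487 0.02963816] [-0.11948593  0.41284556  0.26304691]
0.02487455294083904 [-1.39598766  0.10472007  4.93526797]
0.024657454060134566 [ 0.18270505 -0.59290646 -0.96141668] 6.3583
```

View pics/g.png

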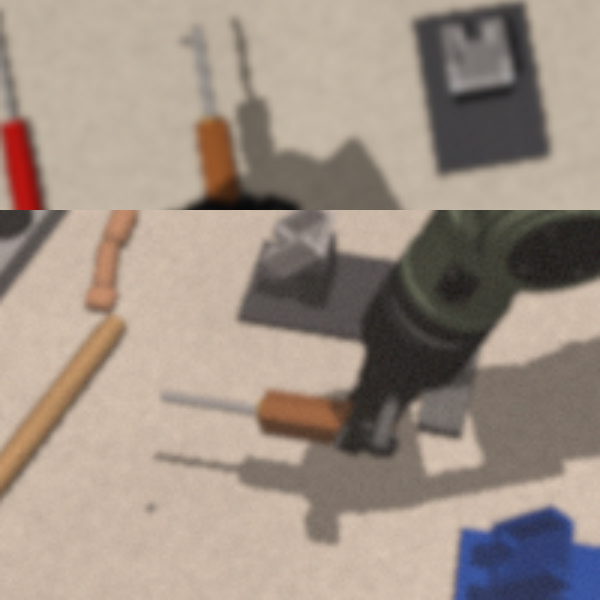

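Run:
```python
from h import *
from cell import *
import cv2
P=PROBE.copy();P[2,3]+=.12
tip=(P@[.13,0,0,1])[:3];print("tip pred",proj(tip),"seen ~239.1,181.9 |",proj(tip,SIDE),"seen ~254,261.7")
t=lambda x,z:tool(CR,-.025,.011,20,-1,(x,0,z))
p,q=tool(PROBE,-.025,.011,20,-1,(0,0,.22)); robot.move_l(p,q,velocity=.3)
robot.reach(*t(-.004,.09)); f0=get_force()
robot.move_l(*t(-.004,.03),velocity=.15)
for z in(.02,.01,.005,.001):
    robot.move_l(*t(-.004,z),velocity=.06); f=get_force()-f0; print(z,f.round(2),get_time())
    if np.linalg.norm(f)>8: break
a=imaging.camera("top")["color"];b=imaging.camera("side")["color"]
a=cv2.resize(a[160:230,270:370],(600,420),interpolation=2)[:300];b=cv2.resize(b[180:260,250:370],(600,400),interpolation=2)
b=b[:300];cv2.imwrite("pics/p.png",np.vstack([a,b])[...,::-1])
```

```text
tip pred [238.73355692 180.21114897] seen ~239.1,181.9 | [251.39252965 259.29929534] seen ~254,261.7
0.02 [ 0.45 -0.01 -0.3 ] 8.8333
0.01 [-0.2  -0.64 -0.48] 9.15
0.005 [-0.37 -0.8  -0.19] 9.4
0.001 [-0.64  0.02 -0.64] 9.65
```

View pics/p.png

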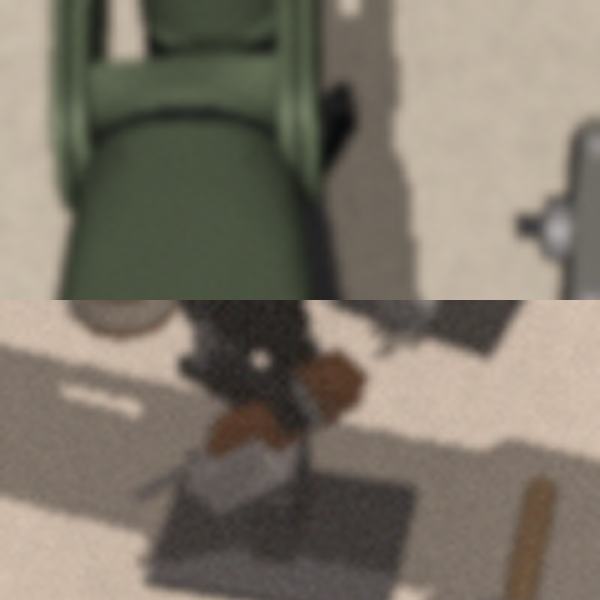

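Run:
```python
from h import *
from cell import *
import cv2
t=lambda x,z:tool(CR,-.025,.011,20,-1,(x,0,z))
f0=get_force()
for x in np.arange(-.002,.0061,.002):
    robot.move_l(*t(x,.001),velocity=.05); f=CR[:3,:3].T@(get_force()-f0); print(round(x,4),f.round(2))
    if f[0]<-3: break
fingers.open_jaws(); print(get_width(),(get_force()-f0).round(2))
robot.move_l(*t(x-.03,.08),velocity=.15)
p,q=tool(CR,-.025,0,75,-1,(-.12,0,.06)); robot.reach(p,q)
print(get_time())
a=imaging.camera("top")["color"];b=imaging.camera("side")["color"]
a=cv2.resize(a[160:230,270:370],(600,420),interpolation=2)[:300];b=cv2.resize(b[180:260,250:370],(600,400),interpolation=2)
b=b[:300];cv2.imwrite("pics/p2.png",np.vstack([a,b])[...,::-1])
```

```text
-0.002 [-1.2  -1.21 -0.14]
0.0 [-1.01 -0.43 -0.12]
0.002 [-0.62  0.01 -0.35]
0.004 [-5.33 -0.67  0.54]
0.08553496346746499 [-0.6  -0.85  0.93]
13.0
```

View pics/p2.png

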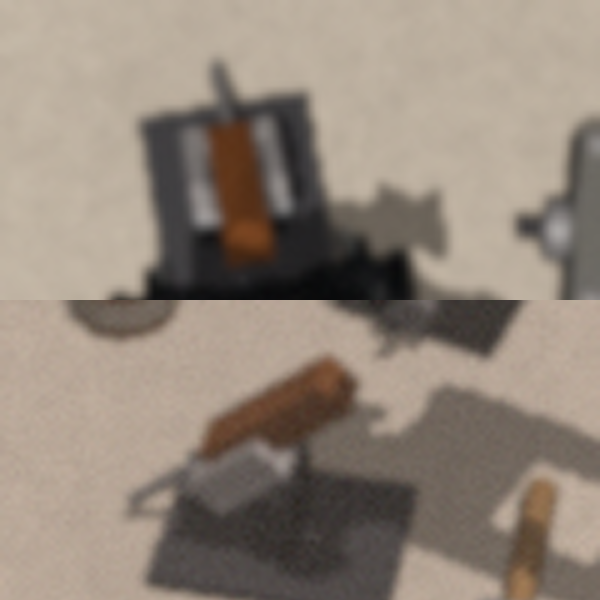

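The probe is seated in the channel: handle end at crop (248,248), shaft out through the gap. Now I'll regrasp it by the handle end.

```bash
cat >> h.py <<'E'
A=75;XG=-.025;SS=-1
def rt(d=0,x=0,z=0):  # regrasp pose at cradle, d back along tool axis
    a=np.radians(A); return tool(CR,XG,0,A,SS,(x-d*np.sin(a),0,z+d*np.cos(a)))
def vt(d,z): return tool(vert(d,z),XG,0,A,SS)
E
python3 - <<'E'
from h import *
from cell import *
import cv2
print(solver.inverse_kinematics(*rt(0)),solver.inverse_kinematics(*vt(-.05,0)),solver.inverse_kinematics(*vt(.05,0)))
robot.move_l(*rt(.08),velocity=.15); f0=get_force(); robot.move_l(*rt(.0),velocity=.1); print((get_force()-f0).round(2))
fingers.close_gripper(); print(get_width(),(get_force()-f0).round(2))
a=tool(CR,XG,0,A,SS,(-.006,0,.01)); robot.move_l(*a,velocity=.05); print((get_force()-f0).round(2))
robot.move_l(*rt(0,-.02,.09),velocity=.12); print((get_force()-f0).round(2),get_time(),get_width())
p,q=vt(-.05,.10);print(solver.inverse_kinematics(p,q),get_q())
robot.reach(*vt(-.048,.10)); print(get_time())
a=imaging.camera("top")["color"];b=imaging.camera("side")["color"]
a=cv2.resize(a[150:240,340:460],(600,450),interpolation=2)[:300];b=cv2.resize(b[90:210,280:430],(600,480),interpolation=2)[:300]
cv2.imwrite("pics/v.png",np.vstack([a,b])[...,::-1])
E
```

```text
[-0.11634259  0.04234818  2.11915231  0.27762634  0.48707857  1.09812871] [-0.57214076  0.46258375  1.36521855 -0.12217293  1.54611999  1.09797364] [-0.43108686  0.40598356  1.44554503 -0.08868623  1.53686121  1.23575121]
[0.31 0.54 0.77]
0.025232781604605965 [-3.37  0.56  6.33]
[0.05 0.92 0.67]
[ 0.46  1.27 -0.27] 16.3667 0.025389599490096768
[-0.57214076  0.38634875  1.26150887 -0.12360417  1.72471494  1.07589934] [-0.08686866  0.01661296  1.95109831  0.18398882  0.67273965  1.22601017]
17.725
```

View pics/v.png

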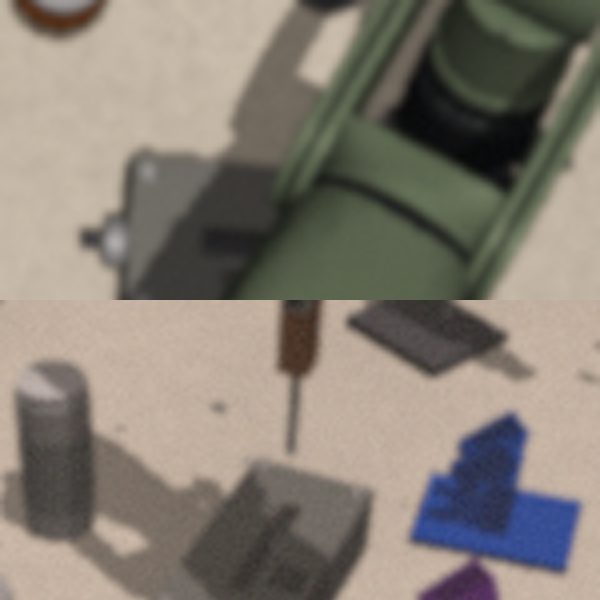

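Run:
```python
from h import *
T=vert(-.048,.10);print("tip pred",proj((T@[.13,0,0,1])[:3],SIDE),"shoulder",proj((T@[.05,0,0,1])[:3],SIDE),"seen 352.4,127.1; 354,108")
u=np.array([np.cos(np.radians(SY)),np.sin(np.radians(SY)),0])
for d in(-.06,.06):print("slot end",proj(SLOT+[0,0,.035]+u*d,SIDE))
b=T@[.13,0,0,1]
for dv in([.005,0,0],[0,.005,0],[0,0,.005]):print(proj(b[:3]+dv,SIDE)-proj(b[:3],SIDE))
import cv2
im=cv2.imread("pics/side0.png");cv2.imwrite("pics/s2.png",cv2.resize(im[125:200,310:385],(600,600),interpolation=2))
```

```text
tip pred [352.22063371 126.40918332] shoulder [353.79211511 104.8758233 ] seen 352.4,127.1; 354,108
slot end [352.37107126 140.41636109]
slot end [338.43063664 161.54926265]
[-1.47610892 -0.31928701]
[-0.45326286  0.8607748 ]
[ 0.0937061  -1.28401591]
```

View pics/s2.png

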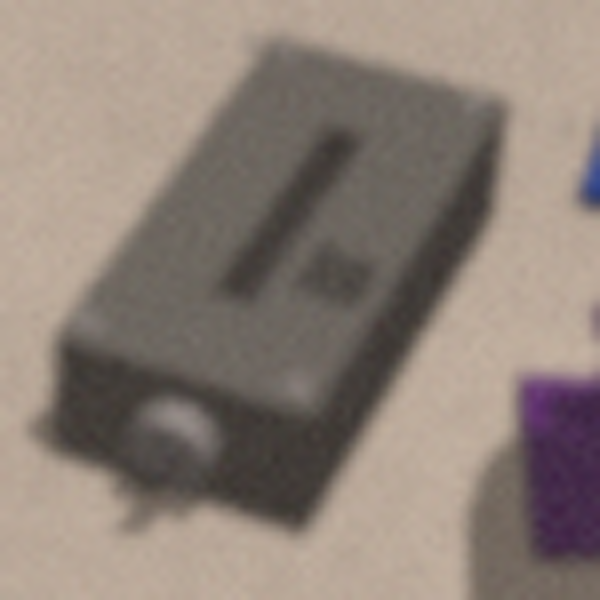

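```bash
cat > slide.py <<'E'
from h import *
from cell import *
robot.move_l(*vt(-.047,.045),velocity=.15); robot.dwell(.2); f0=get_force()
F=lambda:(get_force()-f0).round(2)
robot.move_l(*vt(-.047,.012),velocity=.08); print("in slot",F(),get_time())
z=.012
while F()[2]<5 and z>-.012:
    z-=.001; robot.move_l(*vt(-.047,z),velocity=.03)
zf=z; print("floor cmd z",z,F(),get_time())
d=-.047; low=0
if z<=-.012 or np.abs(F()[:2]).max()>15: raise SystemExit("check")
while d<.046:
    d+=.002; robot.move_l(*vt(d,z),velocity=.03); f=F(); print(round(d,3),round(z,4),f,round(get_time(),2))
    if np.abs(f).max()>20: print("high");break
    if f[2]>8: z+=.0004
    elif f[2]<4:
        z-=.0006; low+=1
        if low>=4: print("CATCH?");break
        continue
    low=0
print(f0)
E
python3 slide.py
```

```text
in slot [0.76 1.26 0.55] 19.1
floor cmd z -3.469446951953614e-18 [0.22 0.91 6.7 ] 22.1
-0.045 -0.0 [-0.46 -0.55  6.48] 22.35
-0.043 -0.0 [ 0.27 -0.84  6.97] 22.6
-0.041 -0.0 [ 0.   -1.08  6.17] 22.85
-0.039 -0.0 [ 0.1  -0.73  6.27] 23.1
-0.037 -0.0 [ 0.31 -0.3   6.35] 23.35
-0.035 -0.0 [ 0.14 -1.55  6.8 ] 23.6
-0.033 -0.0 [ 1.22 -0.94  7.14] 23.85
-0.031 -0.0 [ 0.42 -1.43  6.46] 24.1
-0.029 -0.0 [ 1.07 -1.74  6.13] 24.35
-0.027 -0.0 [ 0.36 -1.28  6.64] 24.6
-0.025 -0.0 [ 1.05 -2.28  6.43] 24.85
-0.023 -0.0 [-0.26 -1.72  6.13] 25.1
-0.021 -0.0 [ 0.34 -1.63  7.26] 25.35
-0.019 -0.0 [ 0.65 -0.47  6.43] 25.6
-0.017 -0.0 [-0.02 -0.69  6.57] 25.85
-0.015 -0.0 [ 0.54 -0.94  6.91] 26.1
-0.013 -0.0 [-0.1  -0.97  7.66] 26.35
-0.011 -0.0 [-0.47 -1.32  6.96] 26.6
-0.009 -0.0 [ 0.04 -0.93  5.9 ] 26.85
-0.007 -0.0 [ 0.97 -1.85  7.1 ] 27.1
-0.005 -0.0 [ 0.95 -1.09  6.75] 27.35
-0.003 -0.0 [ 0.55 -0.32  7.07] 27.6
-0.001 -0.0 [-0.14 -1.16  6.49] 27.85
0.001 -0.0 [ 0.63 -0.29  5.66] 28.1
0.003 -0.0 [0.97 0.93 4.11] 28.35
0.005 -0.0 [0.89 1.77 1.19] 28.6
0.007 -0.0006 [0.01 0.59 1.55] 28.85
0.009 -0.0012 [0.33 0.61 1.5 ] 29.1
0.011 -0.0018 [0.65 0.11 1.33] 29.35
CATCH?
[-0.43487997 -0.56895034 -0.93219523]
```

The force dropped from 6.7 to 1.5 N, starting at about d = +3 mm, so the catch's middle is near +11 mm, where the tip is now. I'll push it down.

Run:
```python
from h import *
from cell import *
f0=np.array([-.435,-.569,-.932]);F=lambda:(get_force()-f0).round(2)
z=-.0018
while z>-.024:
    z-=.001; robot.move_l(*vt(.011,z),velocity=.03); f=F(); print(round(z,4),f)
    if f[2]>15 or np.abs(f[:2]).max()>15: break
print(get_time(),get_position(),vt(.011,z)[0])
```

```text
-0.0028 [0.32 0.74 1.48]
-0.0038 [0.71 1.25 1.93]
-0.0048 [0.41 1.21 1.22]
-0.0058 [0.5  0.94 1.46]
-0.0068 [1.07 0.89 1.36]
-0.0078 [0.42 0.83 2.12]
-0.0088 [0.46 1.31 1.17]
-0.0098 [-0.68  0.76  1.57]
-0.0108 [1.   0.57 1.72]
-0.0118 [0.91 1.41 0.87]
-0.0128 [0.31 1.4  4.2 ]
-0.0138 [-0.    1.23  6.84]
-0.0148 [-1.09  1.64  9.63]
-0.0158 [-0.95  2.51 13.61]
-0.0168 [-1.32  4.06 15.98]
33.1 [ 0.53392816 -0.21928903  0.17773385] [ 0.53344902 -0.21916423  0.17399555]
```

Run:
```python
from h import *
from cell import *
import cv2
robot.move_l(*vt(.011,.0),velocity=.06);robot.move_l(*vt(.011,.10),velocity=.15)
robot.reach(*rt(0,-.02,.09)); robot.dwell(.2); f0=get_force()
F=lambda:(CR[:3,:3].T@(get_force()-f0)).round(2)
robot.move_l(*rt(0,-.006,.02),velocity=.12);print(F())
for z in(.01,.005,.002,.0005):
    robot.move_l(*rt(0,-.005,z),velocity=.05);f=F();print(z,f,get_time())
    if np.abs(f).max()>8: break
a=imaging.camera("top")["color"];b=imaging.camera("side")["color"]
a=cv2.resize(a[160:230,270:370],(600,420),interpolation=2)[:300];b=cv2.resize(b[180:260,250:370],(600,400),interpolation=2)[:300]
cv2.imwrite("pics/r.png",np.vstack([a,b])[...,::-1])
```

```text
[0.64 0.18 0.25]
0.01 [1.09 1.39 1.24] 36.8083
0.005 [0.23 1.09 0.69] 37.0583
0.002 [-0.08  0.85  0.61] 37.3083
0.0005 [1.19 1.09 0.16] 37.5583
```

View pics/r.png

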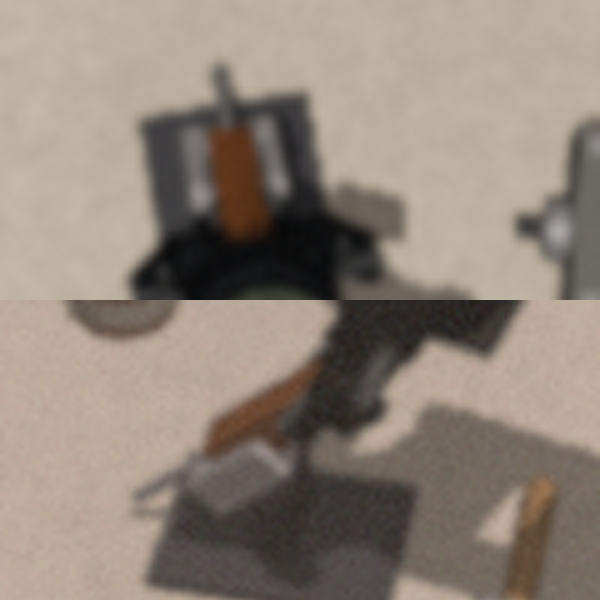

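In the channel, with the shaft in the gap. I'll push it to the stop, release and back off.

Run:
```python
from h import *
from cell import *
import cv2
f0=get_force();F=lambda:(CR[:3,:3].T@(get_force()-f0)).round(2)
for x in np.arange(-.003,.0041,.001):
    robot.move_l(*rt(0,x,.0005),velocity=.04);f=F();print(round(x,4),f)
    if f[0]<-3: break
fingers.open_jaws();print(get_width(),F())
robot.move_l(*rt(.09,x,0),velocity=.15)
p,q=rt(.09,x,0); robot.move_l(p+[-.02,0,.15],velocity=.25)
robot.set_joints([-1.0,.1,1.6,0,1.3,.3]);print(get_time(),get_position())
a=imaging.camera("top")["color"];b=imaging.camera("side")["color"]
a=cv2.resize(a[120:260,180:460],(800,400),interpolation=2)[:300];b=cv2.resize(b[180:260,250:370],(600,400),interpolation=2)[:300]
cv2.imwrite("pics/f.png",np.vstack([a,np.pad(b,((0,0),(0,200),(0,0)))])[...,::-1])
```

```text
-0.003 [ 0.07 -0.16 -0.16]
-0.002 [-0.33 -0.31  0.28]
-0.001 [-0.07  0.55 -0.63]
0.0 [-7.55  0.19 -0.07]
0.08550612789001445 [ 0.43 -0.01  0.39]
42.6083 [ 0.38101931 -0.43208976  0.28988905]
```

View pics/f.png

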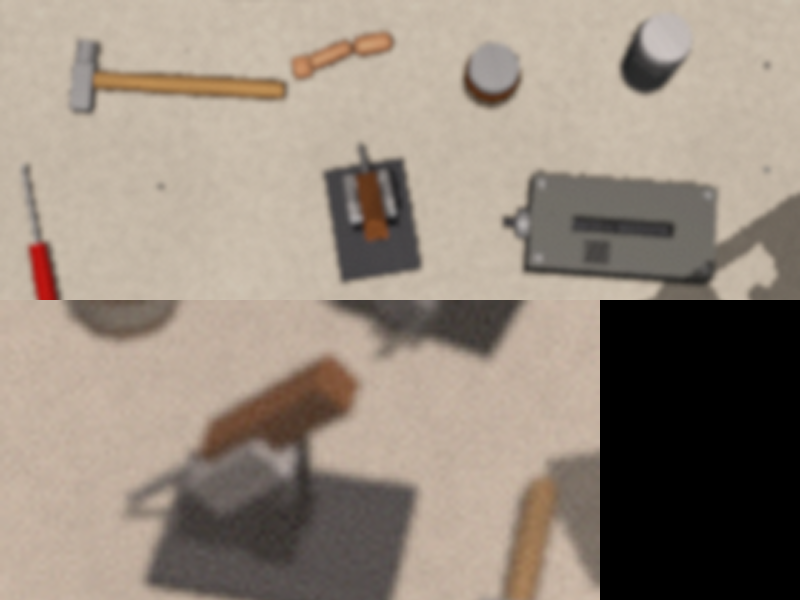

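The probe is seated as it was the first time (handle end at (375,228) in the top half) and the other things haven't moved. Handing in.

```bash
python3 -c "
from cell import *
robot.close_job();print(get_time())"
```

```text
the job is handed in; nothing more can be done
the job is handed in; nothing more can be done
```

I did the job in the order asked and handed it in at about 43 s on the robot's clock, with the arm clear of everything.

- **First lay in the rest:** I picked the probe off the bench, laid it in the sloping rest tip down against the stop, let go, and took it again by the handle end.
- **Finding the catch:** I slid the tip along the slot floor at 6–7 N. From about 3 mm past the slot's centre the force fell to about 1.5 N, which puts the catch's middle near +11 mm along the slot.
- **Pushing it down:** I pushed there until the force rose to 16 N at a hard bottom, about 14 mm below the floor, so I take it as fully down. I could judge this only from the force and height readings, because the catch can't be seen.
- **Putting the probe back:** It went against the stop at about 7.5 N and was let go. The last pictures show it seated as before, with the shaft in the gap and the bystanders in view where they were. Part of the brush was outside those crops.

No check failed. One small disagreement came up: after the first pick-up the probe's tip appeared 2–3 pixels (about 5 mm) off where I had predicted. It still seated without trouble, and pushing it against the stop took up the difference.

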